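Index the hub under the insert press and hold it

ROBOT

A 6-joint arm with a two-finger parallel gripper is mounted at the origin on the work surface. World frame = base frame: x ahead of the robot, y to its left, z up, the work surface at z = 0. Lengths are in m, angles in rad, forces in N, time in s.
With the tool pointing down it reaches from about 0.375 to 0.825 m from the base axis. Payload 5.5 kg.
Tool frame: the origin (TCP) lies between the finger pads; the fingertips stand 17 mm ahead of it and the grasp point (between the pads) lies 2 mm behind it (env.finger_overhang is the z of the fingertips in the tool frame, in m); z points along the fingers, y is the line along which they close (so a half turn about z gives the same grasp; the last joint's range is limited). The gripper opens to 85 mm and grips with 20 to 120 N. Pads are 22 mm wide; open, the fingers measure 114 mm over their backs; the gripper's body (76 mm by 85 mm) begins 54 mm behind the grasp point. The pads swing forward as they close: fully open they stand 13 mm farther back than shut.
Start: joints at [1.106, 0.314, -0.047, 1.21, 0, 1.571], TCP at [0.269, 0.536, 0.248] pointing down, gripper open.
Joint ranges: [-2.67, 2.67], [-0.69, 1.73], [-1.03, 1.25], [-2.08, 2.16], [-1.42, 1.45], [-3.14, 3.14]. Speed limits (rad/s): [2.39, 2.39, 3.01, 3.14, 3.14, 3.14].

INTERFACE

Orientations are given as a rotation vector (axis times angle).
In Python, from cell import status, capture, env gives the robot as it stands. The module is installed in compiled form; this text tells all that it offers.
- The arm moves only by the tool jog_arm, never from a script. Its argument "rows" is a list of rows, each an object with "gripper": the opening, from 0 (shut) to 1 (fully open); "linear": the shift along the tool's x, y, z scaled (see below), a list of three; "twist": the turn about the tool's z scaled (see below). A call has 1 to 12 rows; each row shifts and turns the commanded pose from where the row before left it, along the tool's axes as they then stand; what a row does not reach is not made up. The controller multiplies each number of a shift by 0.02 m and each number of a turn by 180 degrees. A row lasts 1/8 s, in which the tool goes at most 62.5 mm and 10.7 degrees, less where a joint would pass 70% of its speed; a pose out of reach is approached as far as the arm can. A call with a number of a shift or a turn outside -1 to 1 is refused whole. A call with a gripper value outside its range is refused whole. The fingers move at their own pace and stop on an object; "grip_force" is the grip in N (left out, the last holds). Time passes only in rows, so rows that do not move let the fingers close. It gives the time, the measured TCP pose, the force, the opening and the grip force at its end, in the units of the state.
- status.get_obs(): the state, without advancing time (a new reading comes with each control period).
- capture(name): name is "side" or "top"; returns a dict with "img" (400x640x3 uint8, red, green, blue), "fx", "fy", "cx", "cy" (pixels), "xyz" and "rotation" of the camera in the world. Camera axes: x right, y up, looking along -z (the intrinsics and any distortion apply to the point x, -y, -z); pixel columns grow to the right and rows downward; lengths in m; the calibration is good to about 2 mm. A picture is of the moment at which its call begins. There is no depth.
- env.close_job(): hands the job in; it is judged then, once.
The state is a dict: "t": time; "joint_pos": joint angles; "qd": joint speeds; "tau": joint torques, N m; "position": TCP position; "tcp_rot": TCP orientation; "contact_force": force on the tool from outside, world axes, zero at the start; "moment": the same for the moment, N m; "opening": finger opening in m; "grasp_force": force on a finger pad.
Only numpy, scipy, OpenCV 4.12 (cv2) and the standard library are available. Lean on these libraries where they do the work, as an engineer would, in place of code of your own. Each camera call takes 0.05 s, during which the arm holds its last target. There are 200 camera calls.

TASK

One of the brass inserts beside the press tip still stands proud of the printed hub. Turn the index knob three clicks, counting them, in the direction that brings that insert under the tip, without first turning it the wrong way and without going past the third stop; keep off the hub and the inserts, and leave the things on the bench alone. Finish with the knob still firmly gripped, holding the hub still at that third stop for the press stroke.

Things in the scene. Friction and masses are not known exactly. Their poses are not given: they have to be found in the camera images.
- fixture: Fixed bench fixture: base plate 160 x 385 mm, long along its y. Origin on the bench, z up. In its frame the vertical knob axis is at (0, +90 mm), the turntable axis at (0, -70), the press column (40 x 20, 250 high) at (0, -190), its lever out to +x at height 215. Cover under knob and turntable 32 high; plunger block at y = 137 to 149, 44 high. Only knob and turntable move
- index_knob (a joint): Knob angle in rad, 0 at the start (within 0.02), positive counter-clockwise seen from above. A sprung click stop every 20 degrees (0.349 rad), 18 a turn, no end stops; passing the crest between stops takes about 0.1 N m. A belt turns the hub by the same angle in the same direction
- knob_grip (a point): On the knob axis at gripping height, 68 mm above the bench. The black wing grip is an upright bar 46 mm long, 14 thick; its top is 14 mm above this point, the round boss (diameter 46) it stands on 24 mm below; under that a notched steel plate, diameter 80, top 38 above the bench. The bar's length lies along this point's x, which turns with the knob (at the start the fixture's x)
- knob: The index knob: notched plate, boss and black wing grip in one; origin on its axis at the plate's underside, 33 mm above the bench, axes as knob_grip
- hub: Light grey printed hub, 124 mm diameter, bolted on the turntable; origin on the turntable axis at its underside, 43 mm above the bench. Six round bosses (28 mm diameter, tops 65 mm above the bench) on a circle of 44 mm radius, 60 degrees apart, one under the press tip at the start. Turns with the knob
- press_tip (a point): Lower end of the brass press tip, at (0, -114 mm) in the fixture's frame, 98 mm above the bench. It does not move
- insert_top (a point): Top centre of the insert that stands proud: upright knurled brass sleeve, 16 mm diameter, 24 long, loose in its boss, 7 mm deep with 17 mm showing, top 82 mm above the bench. At the start it is one boss (60 degrees about the turntable axis) to one side of the press tip or the other, differing from start to start
- insert_tray: Grey tray 75 x 110 x 22 mm of spare inserts, loose on the bench; origin at the centre of its underside
- cutters: Flush cutters, 140 mm long, 16 mm high, loose on the bench; origin at the pivot on the bench, handles to its -x
- caliper: Caliper, 150 mm long, 12 mm high, loose on the bench; origin at the middle of its bar on the bench, bar along its x
- insert: The same proud insert as a body; origin at the centre of its underside, 58 mm above the bench
- insert_home: The brass insert one boss to the other side of the press tip: already pressed in, flush with its boss; origin on its axis, 58 mm above the bench, 7 mm below its top

How it is judged:
By the outcome, as a careful person would: the job done as asked, in the order asked, and still so for the second after the job is handed in, while the arm keeps its last pose, push and grip.
It also fails if it takes over 42 s, if anything falls off the work surface, if the arm or the gripper's body presses on something with over 40 N, if the wrist force passes 120 N, or if a joint passes its speed limit or range.

## Working session

There is one attempt and no reset: what is moved stays moved. The work goes in short steps, Python scripts to look and compute and a tool call to move; the robot and the scene stay as the last step left them, time stands still between calls to the robot, and variables do not carry over. Pictures are saved under pics/ and viewed, at most 10 in all, crops included, and the job is handed in when it is done.

Besides the shell and the picture viewer there is one more tool, called after "Call:" as name(argument=value, ...), one argument or row to a line, values as JSON. jog_arm: Moves the arm, as the interface text tells. Its arguments: {"type":"object","properties":{"rows":{"type":"array"},"grip_force":{"type":"number"}},"required":["rows"]}

```bash
mkdir -p pics; python3 - <<'E'
from cell import status,capture,env
import cv2,pickle
for n in("side","top"):
    c=capture(n);pickle.dump(c,open(n+".pkl","wb"));cv2.imwrite(f"pics/{n}1.png",c["img"][:,:,::-1])
    print({k:v for k,v in c.items() if k!="img"})
o=status.get_obs();print(o,env.finger_overhang)
E
```

```text
{'fx': 504.1940104269594, 'fy': 504.1940104269594, 'cx': 323.2394279542483, 'cy': 197.8566565663695, 'xyz': array([ 0.26940962, -0.70361839,  0.64109749]), 'rotation': array([ 0.97719685, -0.21997925, -0.40691824])}
{'fx': 426.7266351054356, 'fy': 426.7266351054356, 'cx': 321.46680472720533, 'cy': 202.17000472773236, 'xyz': array([0.57586194, 0.02358941, 0.97388312]), 'rotation': array([ 0.05187537, -0.01080331, -1.59854709])}
{'t': 0.1, 'joint_pos': array([ 1.10600354e+00,  3.14147799e-01, -4.79542285e-02,  1.21019834e+00,
        1.17654011e-05,  1.57080693e+00]), 'qd': array([ 0.00059593, -0.00217971,  0.0020738 , -0.00022415, -0.00038616,
        0.00049741]), 'tau': array([ 2.63919092e-04, -5.40764093e+01,  3.40541947e+01,  1.11402295e-02,
       -2.11232589e-05, -1.66175801e-05]), 'position': array([0.26872385, 0.53592077, 0.24753616]), 'tcp_rot': array([-7.23474304e-01, -3.05678521e+00,  2.29450905e-03]), 'contact_force': array([-0.57219299,  0.30405399, -0.39214079]), 'moment': array([-0.00954684, -0.00879713, -0.01857813]), 'grasp_force': 0.0, 'opening': 0.08527512553759807} 0.017
```

View pics/top1.png

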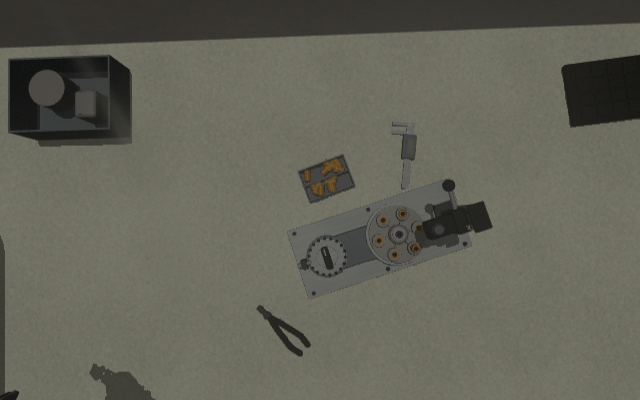

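View pics/side1.png

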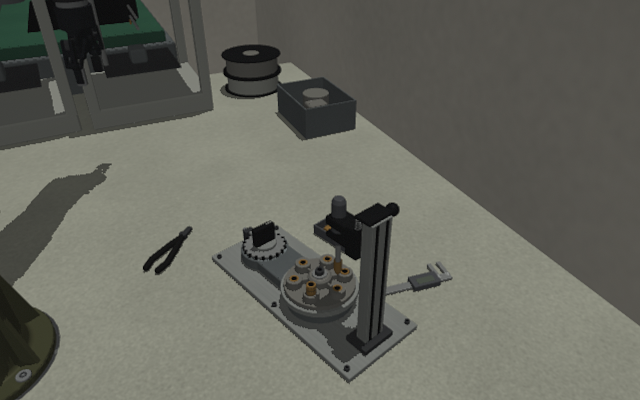

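The top view shows the knob at about (327,257) and the hub at (399,234), with the press on the right. In the side view an insert near (311,289) looks taller than the rest. I'll zoom in and project the candidate positions to check.

```bash
cat > h.py <<'E'
import numpy as np
from scipy.spatial.transform import Rotation as R
def ray(c,u,v):
    d=np.array([(u-c["cx"])/c["fx"],-(v-c["cy"])/c["fy"],-1.]);return R.from_rotvec(c["rotation"]).apply(d)
def onz(c,u,v,z):
    d=ray(c,u,v);return c["xyz"]+d*(z-c["xyz"][2])/d[2]
def proj(c,p):
    q=R.from_rotvec(c["rotation"]).inv().apply(np.asarray(p)-c["xyz"]);return c["cx"]-c["fx"]*q[...,0]/q[...,2],c["cy"]+c["fy"]*q[...,1]/q[...,2]
E
python3 - <<'E'
import pickle,cv2,numpy as np
from h import *
t=pickle.load(open("top.pkl","rb"));s=pickle.load(open("side.pkl","rb"))
# wing grip (black) in top
im=t["img"];roi=im[235:280,300:352].astype(int)
m=(roi.max(2)<45).astype(np.uint8)
n,l,st,ce=cv2.connectedComponentsWithStats(m)
for i in range(1,n):
    if st[i,4]>20:
        pts=np.argwhere(l==i)[:,::-1].astype(np.float32);print(st[i],ce[i]+[300,235],cv2.minAreaRect(pts))
a=cv2.resize(im[190:290,280:440],None,fx=4.9,fy=4.9,interpolation=cv2.INTER_NEAREST)[:,:,::-1]
b=cv2.resize(s["img"][210:330,210:370],None,fx=4.9,fy=4.9,interpolation=cv2.INTER_NEAREST)[:,:,::-1]
cv2.imwrite("pics/a.png",a);cv2.imwrite("pics/b.png",b)
# base plate corners bottom-ish and hub centre
for p in[(290,229),(309,298),(399,234)]:print(p,onz(t,*p,0.01))
E
```

```text
[ 21  12  12  22 130] [327.11538462 258.58461538] ((26.750001907348633, 22.75), (22.135942459106445, 6.640782833099365), 71.56504821777344)
(290, 229) [0.55592338 0.1209621  0.01      ]
(309, 298) [0.40029941 0.08206536 0.01      ]
(399, 234) [ 0.53812439 -0.12382327  0.01      ]
```

View pics/a.png

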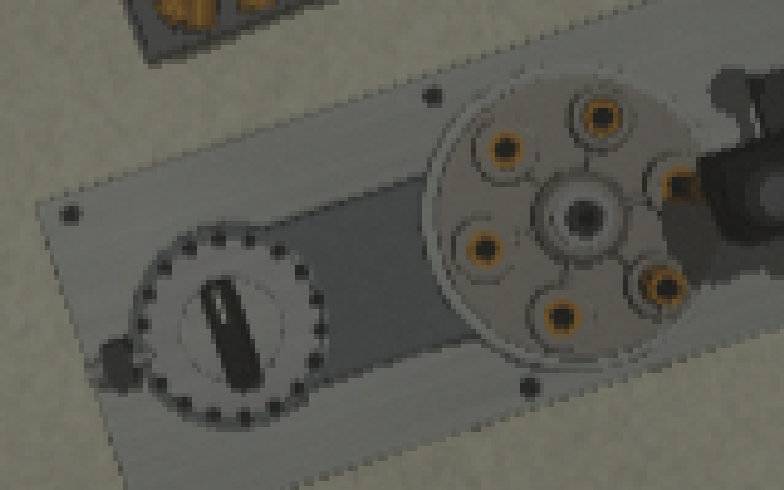

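View pics/b.png

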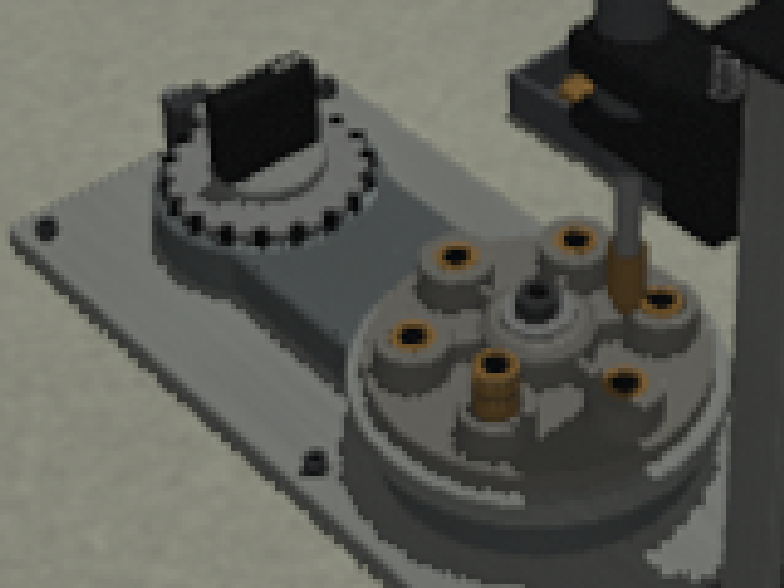

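The tall insert (zoomed side view (495,385), top view (667,288)) sits on the fixture's −x side of the tip. Seen from above it must move counter‑clockwise, so the turn is positive. Next I'll measure the knob axis and yaw.

```bash
python3 - <<'E'
import pickle,cv2,numpy as np
from h import *
t=pickle.load(open("top.pkl","rb"));s=pickle.load(open("side.pkl","rb"))
def fit(P):
    A=np.c_[2*P,np.ones(len(P))];x=np.linalg.lstsq(A,(P**2).sum(1),rcond=None)[0];return x[:2],np.sqrt(x[2]+x[:2]@x[:2])
N=[(219,233),(250,240),(279,251),(302,271),(317,299),(321,328),(315,358),(298,388),(276,408),(245,419),(213,415),(183,404),(161,384),(149,294),(165,268),(189,246)]
W=lambda L,z:np.array([onz(t,280+u/4.9-.4,190+v/4.9-.4,z)[:2] for u,v in L])
k,r=fit(W(N,.038))
h,rh=fit(W([(505,150),(602,117),(680,185),(562,317),(485,248)],.065))
d=h-k;yaw=np.arctan2(-d[1],-d[0])-np.pi/2
print(k,r,h,rh,np.linalg.norm(d),"fixture yaw",yaw,np.degrees(yaw))
pt=W([(218,280),(246,388)],.082);e=pt[0]-pt[1];print("bar ends",pt,pt.mean(0),np.degrees(np.arctan2(e[1],e[0])))
# side check: bar top corners prediction
c,sn=np.cos(yaw),np.sin(yaw);M=np.array([[c,-sn],[sn,c]])
for x,y in[(23,7),(23,-7),(-23,7),(-23,-7)]:
    p=np.r_[k+M@np.array([x,y])/1e3,.082];u,v=proj(s,p);u2,v2=proj(t,p);print("side crop",(u-210+.4)*4.9,(v-210+.4)*4.9,"top crop",(u2-280+.4)*4.9,(v2-190+.4)*4.9)
E
```

```text
[0.49470583 0.03910064] 0.040270523164350334 [ 0.54054902 -0.11437594] 0.04407953489950761 0.16017696080165836 fixture yaw 0.29026211637612676 16.6307942208872
bar ends [[0.51860214 0.04343312]
 [0.47265233 0.03282648]] [0.49562723 0.0381298 ] 12.997976825694938
side crop 293.6455601212724 42.027439631201304 top crop 197.20020150413325 289.65479483959615
side crop 315.4700530096628 57.55541375323123 top crop 228.4677258351002 279.38624084567005
side crop 196.6382408766154 89.00298750434908 top crop 231.05340659601995 393.08046824190404
side crop 218.1600814931198 105.40138260572586 top crop 262.4019741675697 382.8086877865904
```

Call:
jog_arm(
  rows=[
    {"gripper": 1,"linear": [-0.5,-0.4,0],"twist": 0},
    {"gripper": 1,"linear": [-0.95,-0.77,0],"twist": 0},
    {"gripper": 1,"linear": [-0.95,-0.77,0],"twist": 0},
    {"gripper": 1,"linear": [-0.95,-0.77,0],"twist": 0},
    {"gripper": 1,"linear": [-0.95,-0.77,0],"twist": 0},
    {"gripper": 1,"linear": [-0.95,-0.77,0],"twist": 0},
    {"gripper": 1,"linear": [-0.95,-0.77,0],"twist": 0},
    {"gripper": 1,"linear": [-0.95,-0.77,0],"twist": 0},
    {"gripper": 1,"linear": [-0.95,-0.77,0],"twist": 0},
    {"gripper": 1,"linear": [-0.95,-0.77,0],"twist": 0},
    {"gripper": 1,"linear": [-0.95,-0.77,0],"twist": 0},
    {"gripper": 1,"linear": [-0.95,-0.77,0],"twist": 0},
  ],
)

```text
t: 1.6
position: [0.3855, 0.2775, 0.2485]
tcp_rot: [0.725, 3.056, 0.0]
contact_force: [0.7, -0.8, -0.3]
opening: 0.0852
grasp_force: 0.0
```

Call:
jog_arm(
  rows=[
    {"gripper": 1,"linear": [-0.95,-0.77,0],"twist": 0},
    {"gripper": 1,"linear": [-0.95,-0.77,0],"twist": 0},
    {"gripper": 1,"linear": [-0.95,-0.77,0],"twist": 0},
    {"gripper": 1,"linear": [-0.95,-0.77,0],"twist": 0},
    {"gripper": 1,"linear": [-0.95,-0.77,0],"twist": 0},
    {"gripper": 1,"linear": [-0.95,-0.77,0],"twist": 0},
    {"gripper": 1,"linear": [-0.95,-0.77,0],"twist": 0},
    {"gripper": 1,"linear": [-0.95,-0.77,0],"twist": 0},
    {"gripper": 1,"linear": [-0.95,-0.77,0],"twist": 0},
    {"gripper": 1,"linear": [-0.95,-0.77,0],"twist": 0},
    {"gripper": 1,"linear": [0,0,0],"twist": 0},
    {"gripper": 1,"linear": [0,0,0],"twist": 0},
  ],
)

```text
t: 3.1
position: [0.4854, 0.0565, 0.2484]
tcp_rot: [-0.725, -3.057, -0.001]
contact_force: [0.2, 0.4, -0.3]
opening: 0.0852
grasp_force: 0.0
```

Call:
jog_arm(
  rows=[
    {"gripper": 1,"linear": [0,0,0],"twist": -0.05},
    {"gripper": 1,"linear": [0,0,0],"twist": -0.05},
    {"gripper": 1,"linear": [0,0,0],"twist": -0.05},
    {"gripper": 1,"linear": [0,0,0],"twist": -0.05},
    {"gripper": 1,"linear": [0,0,0],"twist": -0.04},
    {"gripper": 1,"linear": [0,0,1],"twist": 0},
    {"gripper": 1,"linear": [0,0,1],"twist": 0},
    {"gripper": 1,"linear": [0,0,1],"twist": 0},
    {"gripper": 1,"linear": [0,0,1],"twist": 0},
    {"gripper": 1,"linear": [0,0,0],"twist": 0},
    {"gripper": 1,"linear": [0,0,0],"twist": 0},
  ],
)

```text
t: 4.47
position: [0.4862, 0.0572, 0.1691]
tcp_rot: [-0.454, 3.108, 0.0]
contact_force: [-0.2, 0.1, -0.8]
opening: 0.0852
grasp_force: 0.0
```

Call:
jog_arm(
  rows=[
    {"gripper": 1,"linear": [-0.08,-0.5,0],"twist": 0},
    {"gripper": 1,"linear": [-0.08,-0.52,0],"twist": 0},
    {"gripper": 1,"linear": [0,0,1],"twist": 0},
    {"gripper": 1,"linear": [0,0,1],"twist": 0},
    {"gripper": 1,"linear": [0,0,0],"twist": 0},
    {"gripper": 1,"linear": [0,0,0],"twist": 0},
  ],
)

```text
t: 5.22
position: [0.4955, 0.0378, 0.129]
tcp_rot: [-0.452, 3.108, -0.0]
contact_force: [-0.8, 0.2, 0.2]
opening: 0.0852
grasp_force: 0.0
```

```bash
python3 - <<'E'
from cell import status,capture
import cv2,numpy as np
from h import *
o=status.get_obs();print(o["position"],o["tcp_rot"],o["joint_pos"])
s=capture("side")["img"][170:310,200:380];t=capture("top")["img"][200:310,270:410]
f=lambda a,k:cv2.resize(a,None,fx=k,fy=k,interpolation=cv2.INTER_CUBIC)[:,:,::-1]
a=f(s,3);b=f(t,3)
w=np.zeros((max(a.shape[0],b.shape[0]),800,3),np.uint8);w[:a.shape[0],:540]=a;b=b[:,:260];w[:b.shape[0],540:]=b
cv2.imwrite("pics/c.png",w)
E
```

```text
[0.49550259 0.03779028 0.12903755] [-4.51781477e-01  3.10814455e+00 -1.39245389e-04] [ 7.61412599e-02  2.05063322e-01 -4.75250713e-01  8.89692491e-01
 -3.49254897e-05 -2.12545131e-01]
```

View pics/c.png

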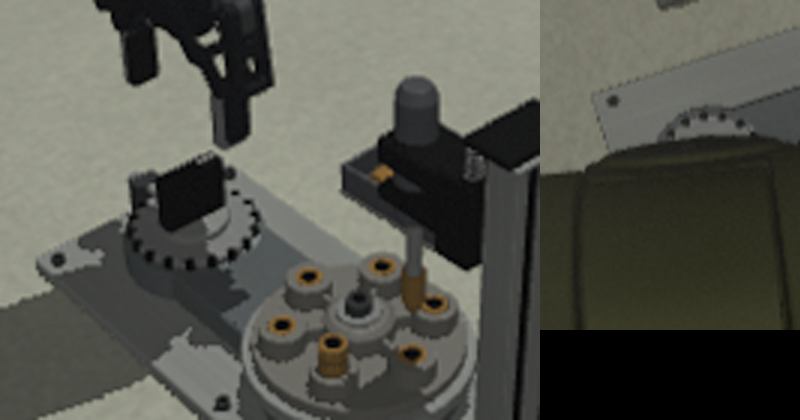

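The fingers straddle the wing grip: in the side view they are at about (140,65) and (235,130), with the bar at (190,195). I'll descend and close gently.

Call:
jog_arm(
  rows=[
    {"gripper": 1,"linear": [0,0.02,0.8],"twist": 0},
    {"gripper": 1,"linear": [0,0,0.8],"twist": 0},
    {"gripper": 1,"linear": [0,0,0.8],"twist": 0},
    {"gripper": 1,"linear": [0,0,0.5],"twist": 0},
    {"gripper": 1,"linear": [0,0,0.2],"twist": 0},
    {"gripper": 1,"linear": [0,0,0],"twist": 0},
    {"gripper": 1,"linear": [0,0,0],"twist": 0},
  ],
)

```text
t: 6.2
position: [0.4953, 0.0385, 0.0668]
tcp_rot: [-0.453, 3.108, -0.0]
contact_force: [0.8, 0.4, 0.0]
opening: 0.0856
grasp_force: 0.0
```

Call:
jog_arm(
  rows=[
    {"gripper": 0.4,"linear": [0,0,0],"twist": 0},
    {"gripper": 0.3,"linear": [0,0,0],"twist": 0},
    {"gripper": 0.25,"linear": [0,0,0],"twist": 0},
    {"gripper": 0.22,"linear": [0,0,0],"twist": 0},
    {"gripper": 0.2,"linear": [0,0,0],"twist": 0},
    {"gripper": 0.2,"linear": [0,0,0],"twist": 0},
    {"gripper": 0.2,"linear": [0,0,0],"twist": 0},
    {"gripper": 0.2,"linear": [0,0,0],"twist": 0},
  ],
  grip_force=20,
)

```text
t: 7.2
position: [0.4948, 0.0385, 0.0663]
tcp_rot: [-0.453, 3.109, -0.0]
contact_force: [0.0, -0.2, -0.6]
opening: 0.0173
grasp_force: 0.0
```

Now at 17 mm without contact. I'll close onto the 14 mm bar.

Call:
jog_arm(
  rows=[
    {"gripper": 0.18,"linear": [0,0,0],"twist": 0},
    {"gripper": 0.16,"linear": [0,0,0],"twist": 0},
    {"gripper": 0.14,"linear": [0,0,0],"twist": 0},
    {"gripper": 0,"linear": [0,0,0],"twist": 0},
    {"gripper": 0,"linear": [0,0,0],"twist": 0},
    {"gripper": 0,"linear": [0,0,0],"twist": 0},
    {"gripper": 0,"linear": [0,0,0],"twist": 0},
  ],
  grip_force=20,
)

```text
t: 8.07
position: [0.4945, 0.0394, 0.0664]
tcp_rot: [0.454, -3.109, -0.003]
contact_force: [-1.8, 4.9, 2.4]
opening: 0.0138
grasp_force: 21.9
```

```bash
python3 - <<'E'
from cell import status
o=status.get_obs()
for k in("t","position","tcp_rot","contact_force","moment","opening","grasp_force"):print(k,o[k])
E
```

```text
t 8.075
position [0.49452763 0.0393816  0.066366  ]
tcp_rot [ 4.53524704e-01 -3.10854425e+00 -2.99339847e-03]
contact_force [-1.81426578  4.92443296  2.42826528]
moment [0.92975529 0.32830167 0.0245598 ]
opening 0.01384318672264603
grasp_force 21.86956822872162
```

Call:
jog_arm(
  rows=[
    {"gripper": 0,"linear": [0,0.05,0],"twist": 0},
    {"gripper": 0,"linear": [0,0,0],"twist": 0},
    {"gripper": 0,"linear": [0,0,0],"twist": 0},
    {"gripper": 0,"linear": [0,0,0],"twist": 0},
  ],
  grip_force=70,
)

```text
t: 8.57
position: [0.4945, 0.0394, 0.0664]
tcp_rot: [-0.453, 3.109, -0.0]
contact_force: [-1.8, 1.6, 5.3]
opening: 0.0133
grasp_force: 68.8
```

```bash
cat > st.py <<'E'
from cell import status
import numpy as np
from scipy.spatial.transform import Rotation as R
o=status.get_obs()
r=R.from_rotvec(o["tcp_rot"]).as_matrix()
print("t",o["t"],"ytool yaw deg",np.degrees(np.arctan2(r[1,1],r[0,1])),"tilt",r[:2,2])
for k in("position","contact_force","moment","opening","grasp_force"):print(k,np.round(o[k],4))
E
python3 st.py
```

```text
t 8.575 ytool yaw deg 106.56438722198718 tilt [ 8.67402520e-05 -2.39648976e-06]
position [0.4945 0.0394 0.0664]
contact_force [-1.832   1.6288  5.3098]
moment [0.3286 0.5129 0.0283]
opening 0.0133
grasp_force 68.8476
```

Call:
jog_arm(
  rows=[
    {"gripper": 0,"linear": [0,0,0],"twist": -0.011},
    {"gripper": 0,"linear": [0,0,0],"twist": -0.011},
    {"gripper": 0,"linear": [0,0,0],"twist": -0.011},
    {"gripper": 0,"linear": [0,0,0],"twist": -0.011},
    {"gripper": 0,"linear": [0,0,0],"twist": -0.011},
    {"gripper": 0,"linear": [0,0,0],"twist": -0.011},
    {"gripper": 0,"linear": [0,0,0],"twist": -0.011},
    {"gripper": 0,"linear": [0,0,0],"twist": -0.011},
    {"gripper": 0,"linear": [0,0,0],"twist": -0.011},
    {"gripper": 0,"linear": [0,0,0],"twist": -0.012},
    {"gripper": 0,"linear": [0,0,0],"twist": 0},
    {"gripper": 0,"linear": [0,0,0],"twist": 0},
  ],
)

```text
t: 10.07
position: [0.4946, 0.0392, 0.0664]
tcp_rot: [-0.984, 2.983, -0.001]
contact_force: [-1.5, 1.6, 5.6]
opening: 0.0134
grasp_force: 68.8
```

```bash
python3 st.py
```

```text
t 10.075 ytool yaw deg 126.51567310711526 tilt [ 0.00018777 -0.000442  ]
position [0.4946 0.0392 0.0664]
contact_force [-1.4637  1.5504  5.5827]
moment [0.1959 0.4107 0.1151]
opening 0.0134
grasp_force 68.7907
```

```bash
cat > look.py <<'E'
import sys,pickle,cv2,numpy as np
from cell import capture
from h import *
c=capture("side");im=c["img"]
k=np.array([.4947,.0393]);h=np.array([.5405,-.1144])
def orange(im):
    hsv=cv2.cvtColor(im,cv2.COLOR_RGB2HSV);m=cv2.inRange(hsv,(8,120,60),(22,255,255));m[:245]=0;m[320:]=0;m[:,:270]=0;m[:,370:]=0
    n,l,st,ce=cv2.connectedComponentsWithStats(m);return [(st[i,4],ce[i]) for i in range(1,n) if st[i,4]>12]
for a,p in orange(im):
    w=onz(c,*p,.065)[:2]-h;print(a,p.round(1),"ang",np.degrees(np.arctan2(w[1],w[0])).round(1),"r",np.linalg.norm(w).round(4))
cv2.imwrite(sys.argv[1],cv2.resize(im[210:330,210:370],None,fx=4.9,fy=4.9,interpolation=cv2.INTER_CUBIC)[:,:,::-1])
if len(sys.argv)>2:
    print("start:");s=pickle.load(open("side.pkl","rb"))
    for a,p in orange(s["img"]):
        w=onz(s,*p,.065)[:2]-h;print(a,p.round(1),"ang",np.degrees(np.arctan2(w[1],w[0])).round(1),"r",np.linalg.norm(w).round(4))
E
python3 look.py pics/d.png 1; for i in 1 2 3; do python3 st.py|grep moment;done
```

```text
23 [318.3 257.9] ang 65.8 r 0.0419
89 [338.1 266.7] ang 3.2 r 0.0385
22 [296.9 266.6] ang 128.3 r 0.0421
31 [296.9 283.6] ang -171.5 r 0.0432
26 [342.3 282.9] ang -55.2 r 0.0456
70 [320.4 291.4] ang -111.0 r 0.0427
start:
20 [326.9 258.8] ang 44.6 r 0.0421
24 [302.5 262. ] ang 107.2 r 0.0419
78 [339.5 268.3] ang -4.0 r 0.0386
26 [293.6 278. ] ang 168.6 r 0.0432
56 [310.4 286.3] ang -138.8 r 0.0334
23 [310.7 293. ] ang -130.6 r 0.048
moment [0.2288 0.3905 0.0058]
moment [0.2288 0.3905 0.0058]
moment [0.2288 0.3905 0.0058]
```

View pics/d.png

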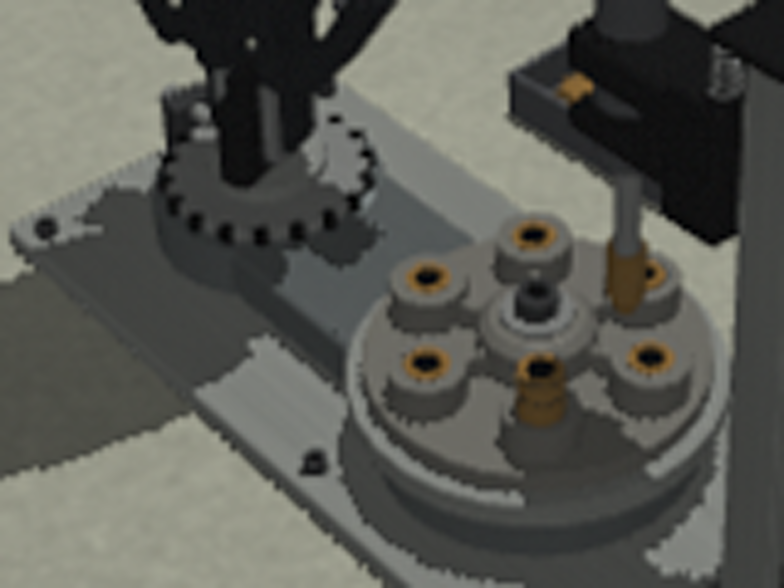

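The hub followed by about 20–21° counter-clockwise: the proud insert moved from crop (495,385) to (540,390), heading towards the tip. That is click 1. Next is click 2.

Call:
jog_arm(
  rows=[
    {"gripper": 0,"linear": [0,0,0],"twist": -0.011},
    {"gripper": 0,"linear": [0,0,0],"twist": -0.011},
    {"gripper": 0,"linear": [0,0,0],"twist": -0.011},
    {"gripper": 0,"linear": [0,0,0],"twist": -0.011},
    {"gripper": 0,"linear": [0,0,0],"twist": -0.011},
    {"gripper": 0,"linear": [0,0,0],"twist": -0.011},
    {"gripper": 0,"linear": [0,0,0],"twist": -0.011},
    {"gripper": 0,"linear": [0,0,0],"twist": -0.011},
    {"gripper": 0,"linear": [0,0,0],"twist": -0.011},
    {"gripper": 0,"linear": [0,0,0],"twist": -0.012},
    {"gripper": 0,"linear": [0,0,0],"twist": 0},
    {"gripper": 0,"linear": [0,0,0],"twist": 0},
  ],
)

```text
t: 11.62
position: [0.4948, 0.0391, 0.0664]
tcp_rot: [-1.487, 2.767, -0.001]
contact_force: [-1.0, -0.3, 5.3]
opening: 0.0128
grasp_force: 68.8
```

```bash
python3 look.py pics/e.png; python3 st.py
```

```text
24 [309.9 258.8] ang 86.2 r 0.0425
85 [336.6 266.2] ang 6.9 r 0.0368
26 [293.5 271.9] ang 148.1 r 0.0431
27 [344.8 276.7] ang -34.7 r 0.045
77 [329.  289.4] ang -91.0 r 0.0419
27 [302.8 288.7] ang -150.6 r 0.0444
t 11.675 ytool yaw deg 146.5017225044354 tilt [ 0.00055018 -0.00082622]
position [0.4948 0.0391 0.0665]
contact_force [-0.8254 -0.5671  5.4771]
moment [-0.0506  0.3124 -0.0029]
opening 0.0131
grasp_force 68.7886
```

Click 2 is done, with hub features moved another 20°. Click 3 comes next, easing in at the end.

Call:
jog_arm(
  rows=[
    {"gripper": 0,"linear": [0,0,0],"twist": -0.011},
    {"gripper": 0,"linear": [0,0,0],"twist": -0.011},
    {"gripper": 0,"linear": [0,0,0],"twist": -0.011},
    {"gripper": 0,"linear": [0,0,0],"twist": -0.011},
    {"gripper": 0,"linear": [0,0,0],"twist": -0.011},
    {"gripper": 0,"linear": [0,0,0],"twist": -0.011},
    {"gripper": 0,"linear": [0,0,0],"twist": -0.011},
    {"gripper": 0,"linear": [0,0,0],"twist": -0.011},
    {"gripper": 0,"linear": [0,0,0],"twist": -0.011},
    {"gripper": 0,"linear": [0,0,0],"twist": -0.012},
    {"gripper": 0,"linear": [0,0,0],"twist": 0},
    {"gripper": 0,"linear": [0,0,0],"twist": 0},
  ],
)

```text
t: 13.18
position: [0.4949, 0.0391, 0.0664]
tcp_rot: [-1.944, 2.467, -0.002]
contact_force: [2.1, -4.7, 4.4]
opening: 0.0131
grasp_force: 68.8
```

Call:
jog_arm(
  rows=[
    {"gripper": 0,"linear": [0,0,0],"twist": 0},
    {"gripper": 0,"linear": [0,0,0],"twist": 0},
    {"gripper": 0,"linear": [0,0,0],"twist": 0},
    {"gripper": 0,"linear": [0,0,0],"twist": 0},
  ],
)

```text
t: 13.68
position: [0.4949, 0.0391, 0.0665]
tcp_rot: [-1.944, 2.467, -0.002]
contact_force: [1.6, -5.4, 4.6]
opening: 0.013
grasp_force: 68.8
```

```bash
python3 look.py pics/f.png; python3 st.py
```

```text
27 [327.1 259.1] ang 43.6 r 0.0415
25 [302.4 262. ] ang 107.4 r 0.042
95 [338.9 267.9] ang -1.8 r 0.0381
26 [293.6 278. ] ang 168.6 r 0.0432
88 [337.3 284.9] ang -66.6 r 0.0415
29 [310.8 291.6] ang -131.5 r 0.045
t 13.725 ytool yaw deg 166.4806645964751 tilt [ 0.00090125 -0.00095188]
position [0.495  0.0391 0.0665]
contact_force [ 0.9686 -5.0409  4.5605]
moment [-1.0025 -0.2481  0.0049]
opening 0.0132
grasp_force 68.8077
```

View pics/f.png

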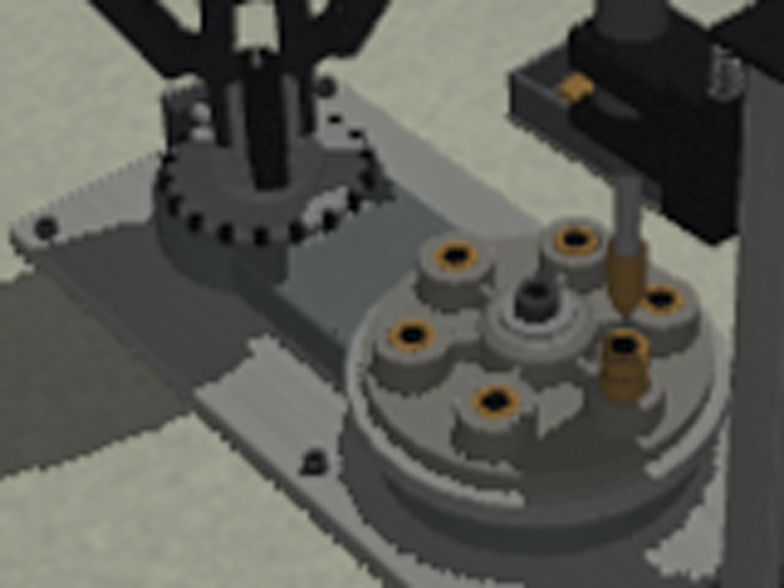

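The proud insert, crop (623,345), now stands directly under the tip at (625,315). The bosses match their starting positions (293.6, 278.0 in both), so the hub is at the third stop. The knob is gripped at 69 N with almost no residual torque.

```bash
python3 -c "
from cell import env
print(env.close_job())"
```

```text
the job is handed in; nothing more can be done
None
```

I turned the knob three counted clicks counter-clockwise, which put the proud insert under the press tip, and handed the job in with the knob still gripped at about 69 N at the third stop.

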